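# Hang the brass tally home on the bent tally bar

## Task

Pick up the brass tally, thread it over the free end of the bent steel bar and slide it round the bend without letting it bind. Bring it home against the red stop collar with a definite but gentle push, then let go so that it hangs there touching the collar, and leave the lens cap and the spanner where they lie.

Things in the scene. Friction and masses are not known exactly. Their poses are not given: they have to be found in the camera images.
- tally_bore (a point): Bore centre of the loose brass tally (about 0.25 kg), standing on its foot at the start, bore level. x runs along the bore (alike both ways round), z up to the tab. Ring 40 mm outside diameter, 18 mm long in x; through bore 15 mm diameter. Brass foot below, 18 (x) by 46 mm (y), underside 46 mm under the bore centre. Weight is low: let go on the bar, it hangs tab up.
- tally_tab (a point): Middle of the tally's black grip tab, 40 mm above the bore centre; same axes. Tab 12 mm thick (x), 24 mm wide (y), clear of the ring from 20 to 56 mm above the bore centre. Pinch it from above across its 12 mm, fingers closing along the bore. More than 18 N between tally and bar or stop means that it binds or is forced; the bar is stiff.
- stand: Fixed grey stand with a bent steel bar, 12 mm diameter, centre line level, 130 mm above the work surface. Origin on the surface under the post (22 mm diameter, cap up to 132 mm; base 110 x 130 x 16 mm). In the stand's axes the bar runs from the post along +x to x=100 mm (bend_out), bends 75 degrees towards +y at 60 mm centre-line radius, then runs straight: the free leg.
- bend_out (a point): Where inner leg and bend meet, on the centre line, stand x=100 y=0 mm, stand's axes. Free leg: 85 mm of full diameter, then a 24 mm nose tapering to a 9 mm end. Bend and free leg are hand set: turned as one, level, about this point by up to 5 degrees either way from the shape told, and no pose shows it. So the free end lies up to 15 mm aside, the bend up to 6: look or feel for them.
- stop_face (a point): Centre of the face of the red stop collar (32 mm diameter, 10 mm thick, clamped firm on the inner leg near the post) that the tally comes to rest against, on the bar's centre line; x points along the bar away from the post. Its place along the bar varies by 16 mm. With the tally home, its bore centre is 9 mm along +x from here. Push it home with 5 to 18 N, best 8.
- lens_cap_mid (a point): Centre of the loose silver lens cap, a disc 52 mm in diameter and 14 mm high lying on the surface (bystander).
- spanner_grip (a point): Middle of the grip of the loose steel spanner with black rubber grip, 190 mm long, 34 mm wide, 13 mm high, lying flat along its x axis, jaws at +x (bystander).
Things that resemble listed ones, but are neither listed nor needed, are in the scene too. There is more than one size of the part that bears tally_bore; the job needs the largest.

How it is judged:
By the outcome, as a careful person would: the job done as asked, in the order asked, and still so for the second after the job is handed in, with the robot touching nothing.
It also fails if it takes over 72 s, if anything falls off the work surface, if the arm or the gripper's body presses on something with over 40 N, if the wrist force passes 120 N, or if a joint passes its speed limit or range.

## Robot

A 6-joint arm with a two-finger parallel gripper is mounted at the origin on the work surface. World frame = base frame: x ahead of the robot, y to its left, z up, the work surface at z = 0. Lengths are in m, angles in degrees, forces in N, time in s.
With the tool pointing down it reaches from about 0.325 to 0.9 m from the base axis. Payload 6.1 kg.
Tool frame: the origin (TCP) lies midway between the tips of the shut fingers; the grasp point (between the pads) lies 19 mm behind it; y points along the fingers, x is the direction in which the jaws open and shut, and the axes are right-handed (so a half turn about y gives the same grasp; the last joint's range is limited). The gripper opens to 87 mm and grips with 3 to 60 N. Pads are 19 mm wide; open, the fingers measure 117 mm over their backs; the gripper's body (75 mm by 190 mm) begins 51 mm behind the grasp point.
Start: joints at [-81.881, 12.628, 87.462, -0, 79.91, -7.225], TCP at [0.165, -0.603, 0.223] pointing down, gripper open.
Joint ranges: [-170.65, 170.65], [-52.31, 119.04], [5.05, 147.46], [-71.25, 251.25], [11.57, 151.72], [-153.62, 153.62]. Speed limits (degrees/s): [147.25, 147.25, 172.46, 180, 180, 180].

## Interface

Orientations are given as a 3x3 rotation matrix whose columns are the frame's x, y, z axes.
In Python, from bench import sensors, cams, order gives the robot as it stands.
- The arm moves only by the tool play_rows, never from a script. Its arguments are lists of equal length, an entry for each row: "grip": the closure, from 0 (fully open) to 1 (shut); "travel": the shift along the tool's x, y, z as a fraction of full scale, a list of three; "twist": the turn about the tool's y as a fraction of full scale. A call has 1 to 12 rows; each row shifts and turns the commanded pose from where the row before left it, along the tool's axes as they then stand; what a row does not reach is not made up. Full scale, the value 1, is 0.04 m for a shift and 4 degrees for a turn. A row lasts 1/8 s, in which the tool goes at most 62.5 mm and 10.7 degrees, less where a joint would pass 70% of its speed; a pose out of reach is approached as far as the arm can. A call with a number of a shift or a turn outside -1 to 1 is refused whole. A call with a gripper value outside its range is refused whole. The fingers move at their own pace and stop on an object; "newtons" is the grip in N (left out, the last holds). Time passes only in rows, so rows that do not move let the fingers close. It gives the time, the measured TCP pose, the force and the opening at its end, in the units of the state.
- sensors.read_state(): the state, without advancing time (a new reading comes with each control period).
- cams.snapshot(name): name is "scene" or "top" or "wrist"; returns (picture, depth): 384x512x3 uint8, red, green, blue; 384x512 float32, m along the optical axis (not along the pixel's ray), 0 where there is no reading.
- cams.get_calibration(name): a dict with "intrinsics" (3x3 intrinsics, pixels), "dist" ([k1, k2, p1, p2, k3] as OpenCV has them; the pictures are not rectified), "R" (3x3) and "t" (3): a world point X has camera coordinates R X + t. Camera axes: x right, y down, z forward; pixel columns grow to the right and rows downward; lengths in m; the calibration is good to about 2 mm. A picture is of the moment at which its call begins: read the wrist's pose just before it. get_calibration takes no time and is no camera call; for the wrist camera it gives the pose at the moment of the call.
- order.close_job(): hands the job in, once; it reports no verdict.
The state is a dict: "time": time; "joint_pos": joint angles; "joint_vel": joint speeds; "joint_torque": joint torques, N m; "position": TCP position; "orientation": TCP orientation; "contact_force": force on the tool from outside, world axes, zero at the start; "torque": the same for the moment, N m; "gripper_width": finger opening in m.
Only numpy, scipy, OpenCV 4.12 (cv2) and the standard library are available. Lean on these libraries where they do the work, as an engineer would, in place of code of your own. Each camera call takes 0.05 s, during which the arm holds its last target.

## Working session

There is one attempt and no reset: what is moved stays moved. The work goes in short steps, Python scripts to look and compute and a tool call to move; the robot and the scene stay as the last step left them, time stands still between calls to the robot, and variables do not carry over. Pictures are saved under pics/ and viewed, and the job is handed in when it is done.

Besides the shell and the picture viewer there is one more tool, called as name(argument=value, ...), one argument or row to a line, values as JSON. play_rows: Moves the arm, as the interface text tells. Shift numbers are shares of 0.04 m and turn numbers shares of 4 degrees, none past 1 either way. Its arguments: {"type":"object","properties":{"grip":{"type":"array"},"travel":{"type":"array"},"twist":{"type":"array"},"newtons":{"type":"number"}},"required":["grip","travel","twist"]}

```bash
ls; mkdir -p pics; python3 - <<'E'
from bench import sensors,cams
import cv2,numpy as np
s=sensors.read_state();print(s)
for n in ["scene","top","wrist"]:
    c=cams.get_calibration(n)
    p,d=cams.snapshot(n)
    np.savez(f"pics/{n}0.npz",p=p,d=d,**{k:np.array(c[k]) for k in c})
    cv2.imwrite(f"pics/{n}0.png",p[:,:,::-1]); print(n,c)
E
```

```text
pics
{'time': 0.0, 'joint_pos': array([-8.18809841e+01,  1.26783190e+01,  8.75253593e+01,  5.29500503e-04,
        7.99070612e+01, -7.22547579e+00]), 'joint_vel': array([ 0.04941462,  0.00103439,  0.0206917 ,  0.06585759, -0.02503406,
        0.0369856 ]), 'joint_torque': array([-5.31499591e-04, -4.94615471e+01, -3.87378323e+01,  7.00970739e-02,
        5.70357463e-02, -1.17405375e-04]), 'position': array([ 0.16529719, -0.60211987,  0.2214077 ]), 'orientation': array([[ 2.64620152e-01, -2.63957150e-04,  9.64352687e-01],
       [-9.64350820e-01,  1.91468069e-03,  2.64620163e-01],
       [-1.91627585e-03, -9.99998132e-01,  2.52115801e-04]]), 'contact_force': array([-0.19353132,  0.05430766, -0.37732503]), 'torque': array([-0.00101226,  0.00306206, -0.03446708]), 'gripper_width': 0.08732203383862697}
scene {'intrinsics': array([[484.19947411,   0.        , 251.58252495],
       [  0.        , 484.19947411, 186.1332219 ],
       [  0.        ,   0.        ,   1.        ]]), 'dist': array([0.05981464, 0.        , 0.        , 0.        , 0.        ]), 'R': array([[ 0.81841301,  0.57422581,
[... 382 characters left out ...]
0.        ,  0.        ,  0.        ]), 'R': array([[ 0.00916758, -0.99990107,  0.01066754],
       [-0.99707079, -0.00995067, -0.07583422],
       [ 0.07593287, -0.00994108, -0.99706338]]), 't': array([-0.02155129,  0.56073559,  1.14571178])}
wrist {'intrinsics': array([[327.05922209,   0.        , 261.84097578],
       [  0.        , 327.05922209, 192.72736283],
       [  0.        ,   0.        ,   1.        ]]), 'dist': array([0.02681575, 0.        , 0.        , 0.        , 0.        ]), 'R': array([[ 0.26285089, -0.96483525, -0.00153307],
       [-0.93251428, -0.25445285,  0.25626327],
       [-0.24764193, -0.06592942, -0.96660581]]), 't': array([-0.62565517, -0.02990934,  0.38923783])}
```

View pics/top0.png

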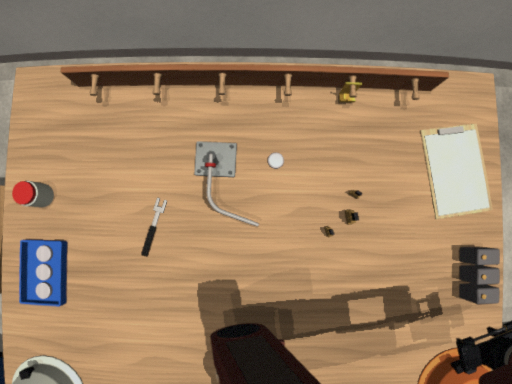

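View pics/scene0.png

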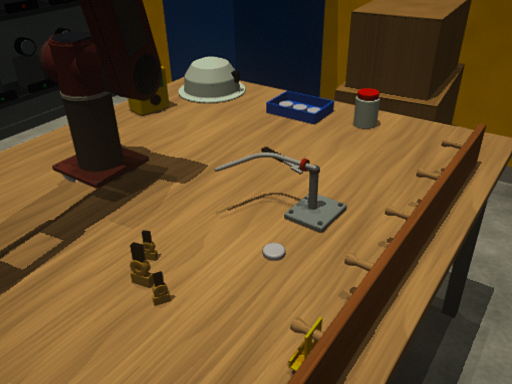

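View pics/wrist0.png

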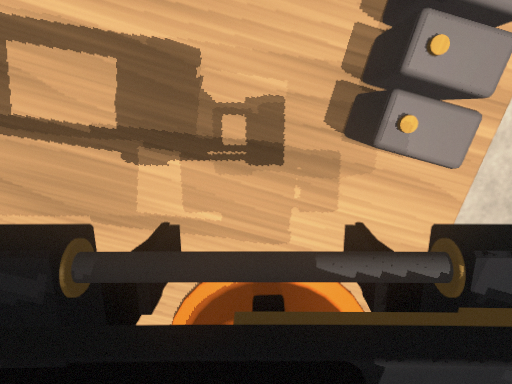

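The top view shows the stand post at (211,158) and the bar's free end at (258,225). There are three tallies at (327,231), (349,216) and (354,194), the middle one looking largest. The lens cap is at (276,160) and the spanner at (153,228). Next I'll work out their positions.

```bash
cat > h.py <<'E'
import numpy as np,cv2
def load(f): 
    z=np.load(f); return {k:z[k] for k in z.files}
def cloud(z):
    h,w=z['d'].shape
    u,v=np.meshgrid(np.arange(w),np.arange(h))
    pts=np.stack([u,v],-1).reshape(-1,1,2).astype(np.float64)
    n=cv2.undistortPoints(pts,z['intrinsics'],z['dist']).reshape(h,w,2)
    X=np.dstack([n,np.ones((h,w))])*z['d'][...,None]
    return (X-z['t'])@z['R']
def plane(z,uv,zz):
    n=cv2.undistortPoints(np.array(uv,float).reshape(-1,1,2),z['intrinsics'],z['dist']).reshape(-1,2)
    r=np.c_[n,np.ones(len(n))]@z['R']; c=-z['R'].T@z['t']
    return c+r*((zz-c[2])/r[:,2])[:,None]
def proj(z,X):
    return cv2.projectPoints(np.array(X,float).reshape(-1,1,3),cv2.Rodrigues(z['R'])[0],z['t'],z['intrinsics'],z['dist'])[0].reshape(-1,2)
E
python3 - <<'E'
from h import *
np.set_printoptions(precision=4,suppress=True)
for n,boxes in dict(top=[(335,205,363,227),(318,222,338,240),(345,185,365,202),(260,145,290,175),(200,140,270,232)],scene=[(125,235,152,290),(140,228,160,262),(150,268,174,306)]).items():
    z=load(f"pics/{n}0.npz");P=cloud(z)
    for b in boxes:
        Q=P[b[1]:b[3],b[0]:b[2]].reshape(-1,3);k=Q[:,2]>0.008; Q=Q[k]
        print(n,b,len(Q),Q.min(0),Q.max(0),np.median(Q,0), 'tabletop',np.median(P[b[1]:b[3],b[0]:b[2]].reshape(-1,3)[~k][:,2]) if (~k).any() else None)
z=load("pics/top0.npz");P=cloud(z)
# bar pts
Q=P[140:232,195:275].reshape(-1,3); c=z['p'][140:232,195:275].reshape(-1,3)
k=Q[:,2]>0.1; 
for q,cc in sorted(zip(Q[k].tolist(),c[k].tolist()),key=lambda a:a[0][0]): print(np.round(q,4),cc)
for n,(x0,y0,x1,y1) in dict(top=(190,130,370,245),scene=(110,130,360,310)).items():
    p=load(f"pics/{n}0.npz")['p'][y0:y1,x0:x1,::-1]
    s=min(800/p.shape[1],600/p.shape[0]);cv2.imwrite(f"pics/{n}0z.png",cv2.resize(p,None,fx=s,fy=s,interpolation=cv2.INTER_CUBIC)[:600,:800])
E
```

```text
top (335, 205, 363, 227) 155 [ 0.4678 -0.3121  0.0087] [ 0.5122 -0.0046  1.1851] [ 0.49   -0.2965  0.0596] tabletop -0.0008095202964914738
top (318, 222, 338, 240) 70 [ 0.4299 -0.2468  0.0113] [ 0.4613 -0.2248  0.0786] [ 0.446  -0.2328  0.0442] tabletop -0.000732272548218961
top (345, 185, 365, 202) 76 [ 0.4723 -0.3294  0.0085] [ 0.5755 -0.0046  1.1851] [ 0.563  -0.314   0.0452] tabletop -0.0008627249297991072
top (260, 145, 290, 175) 202 [ 0.4723 -0.0928  0.0081] [ 0.6953 -0.0046  1.1851] [ 0.6696 -0.067   0.0128] tabletop -0.0008544782576166357
top (200, 140, 270, 232) 1603 [ 0.4637 -0.0481  0.0083] [0.7298 0.1728 1.1851] [0.6521 0.1111 0.0172] tabletop -0.0006984489454805943
scene (125, 235, 152, 290) 874 [ 0.4386 -0.7957  0.0081] [ 1.1389 -0.2299  0.7051] [ 0.494  -0.3065  0.0486] tabletop 0.0006613605285104017
scene (140, 228, 160, 262) 378 [ 0.4373 -0.7957  0.008 ] [ 1.1389 -0.2247  0.7051] [ 0.4547 -0.24    0.0491] tabletop 0.00022386347458806227
scene (150, 268, 174, 306) 433 [ 0.509  -0.7957  0.0082] [ 1.1389 -0.2894  0.7051] [ 0.5682 -0.3219  0.0333] tabletop 0.000652725786
[... 20093 characters left out ...]
0.1343] [92, 92, 89]
[0.6675 0.1254 0.1335] [112, 108, 103]
[0.6675 0.1139 0.1337] [100, 100, 97]
[0.6676 0.137  0.1322] [135, 134, 129]
[0.6678 0.1343 0.1313] [104, 104, 99]
[0.6682 0.1288 0.1293] [92, 91, 88]
[0.6682 0.123  0.1295] [111, 108, 103]
[0.6702 0.1225 0.1343] [89, 89, 85]
[0.6703 0.1197 0.1339] [91, 92, 89]
[0.6704 0.1254 0.1335] [92, 92, 87]
[0.6705 0.1284 0.1328] [92, 91, 89]
[0.6705 0.1169 0.1333] [97, 98, 93]
[0.6705 0.1313 0.1326] [100, 102, 96]
[0.671  0.1345 0.13  ] [120, 122, 115]
[0.6731 0.1311 0.1344] [131, 133, 126]
[0.6734 0.1198 0.1331] [110, 111, 106]
[0.6736 0.1258 0.1316] [103, 103, 98]
[0.6739 0.123  0.1303] [107, 109, 102]
[0.6747 0.1294 0.1257] [110, 111, 104]
```

View pics/scene0z.png

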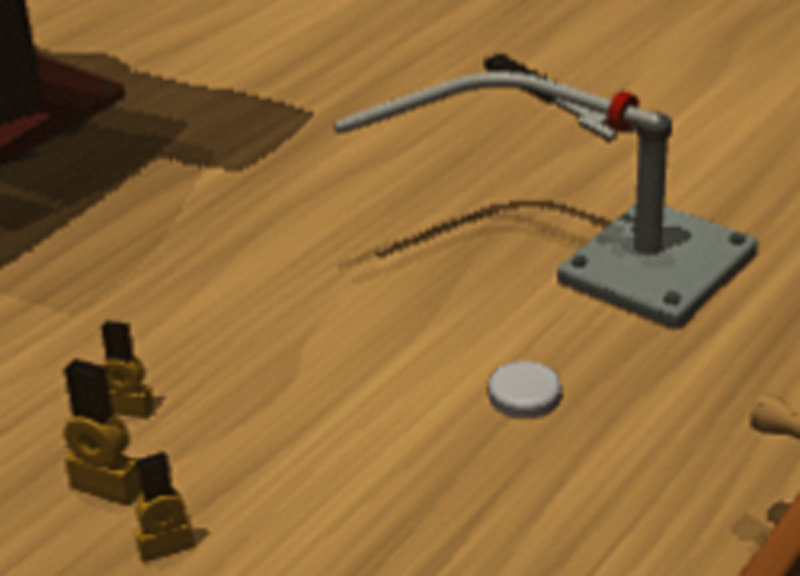

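```bash
cat > fit.py <<'E'
from h import *
from scipy.optimize import least_squares
np.set_printoptions(precision=4,suppress=True)
def bar(px,py,yaw,d,n=300):
    """centreline pts in world xy"""
    a=np.radians(75)
    s1=np.linspace(0,.1,100); inner=np.c_[s1,0*s1]
    t=np.linspace(0,a,100); arc=np.c_[.06*np.sin(t),.06*(1-np.cos(t))]
    s=np.linspace(0,.109,110); leg=arc[-1]+np.c_[s*np.cos(a),s*np.sin(a)]
    R=lambda x:np.array([[np.cos(x),-np.sin(x)],[np.sin(x),np.cos(x)]])
    out=np.r_[inner,np.r_[arc,leg]@R(d).T+[.1,0]]
    return out@R(yaw).T+[px,py], arc[-1]@R(d).T+[.1,0]
def legend(px,py,yaw,d):
    C,_=bar(px,py,yaw,d); u=C[-1]-C[-50];u/=np.linalg.norm(u)
    return C,u
E
python3 - <<'E'
from fit import *
from scipy.spatial import cKDTree
for n in ["top","scene"]:
    z=load(f"pics/{n}0.npz");P=cloud(z)
    k=(P[...,2]>.124)&(P[...,2]<.140)&(P[...,0]>.44)&(P[...,0]<.625)&(P[...,1]>-.06)&(P[...,1]<.16)
    Q=P[k]; print(n,len(Q),Q.min(0),Q.max(0))
    if n=="scene":
        # surface points seen obliquely: residual vs radius
        c=-z['R'].T@z['t']
    def res(x):
        C,_=bar(*x); 
        C3=np.c_[C,np.full(len(C),.13)]
        T=cKDTree(C3); dd,_=T.query(Q); return dd-.006
    f=least_squares(res,[.663,.125,np.pi,0],loss='soft_l1',f_scale=.001)
    C,u=legend(*f.x)
    print(n,f.x[:2],np.degrees(f.x[2:]),np.sqrt(np.mean(f.fun**2)),'end',C[-1],'dir',u)
E
```

```text
top 373 [ 0.4637 -0.0138  0.1272] [0.6242 0.1349 0.1397]
top [0.6623 0.1255] [177.9854  -2.2259] 0.0014457394396955225 end [ 0.4653 -0.014 ] dir [-0.3295 -0.9441]
scene 417 [ 0.4619 -0.0184  0.1243] [0.6248 0.1303 0.1387]
scene [0.665  0.1221] [177.025   -2.1056] 0.0017531024610635817 end [ 0.466  -0.0142] dir [-0.3433 -0.9392]
```

The scene zoom shows the bar ending left at (340,127), with the red collar at (622,110) and the large tally at (95,430). Next is the tally's pose and the camera's offset from the tool.

```bash
python3 - <<'E'
from fit import *
s_pos=np.array([0.1653,-0.6021,0.2214]);
from bench import sensors
s=sensors.read_state(); R=s['orientation']
w=load("pics/wrist0.npz"); c=-w['R'].T@w['t']
print('cam offset in tool',R.T@(c-s['position'])); print('cam axes in tool (cols x,y,z)\n',R.T@w['R'].T)
for n in ["top","scene"]:
    z=load(f"pics/{n}0.npz");P=cloud(z)
    k=(np.abs(P[...,0]-.492)<.045)&(np.abs(P[...,1]+.302)<.04)&(P[...,2]>.004)&(P[...,2]<.11)
    k&=~((P[...,0]>.53)&(P[...,1]<-.29))
    k&=~((P[...,0]<.475)&(P[...,1]>-.26))
    Q=P[k]
    for lo,hi in [(.004,.026),(.03,.063),(.07,.094),(.094,.11)]:
        q=Q[(Q[:,2]>lo)&(Q[:,2]<hi)]
        if len(q)<5: continue
        (cx,cy),sz,a=cv2.minAreaRect((q[:,:2]*1000).astype(np.float32))
        print(n,lo,hi,len(q),'med',np.median(q,0),'rect',round(cx,1),round(cy,1),np.round(sz,1),round(a,1))
z=load("pics/scene0.npz")
p=z['p'][225:310,115:185,::-1];cv2.imwrite("pics/tz.png",cv2.resize(p,None,fx=7,fy=7,interpolation=cv2.INTER_CUBIC))
z=load("pics/top0.npz")
p=z['p'][185:245,315:370,::-1];cv2.imwrite("pics/tzt.png",cv2.resize(p,None,fx=9,fy=9,interpolation=cv2.INTER_CUBIC))
E
```

```text
cam offset in tool [ 0.0016 -0.1612  0.0697]
cam axes in tool (cols x,y,z)
 [[ 1.     -0.0017 -0.0005]
 [ 0.0001 -0.2564  0.9666]
 [-0.0018 -0.9666 -0.2564]]
top 0.004 0.026 35 med [ 0.4899 -0.2942  0.0141] rect 490.5 -290.7 [34.7 77.8] 77.1
top 0.03 0.063 54 med [ 0.4897 -0.2968  0.0517] rect 490.5 -301.0 [41.5 17.3] 8.4
top 0.07 0.094 19 med [ 0.489  -0.2959  0.0837] rect 492.9 -295.9 [10.1 24.7] 77.7
top 0.094 0.11 38 med [ 0.4917 -0.3014  0.1012] rect 490.6 -300.7 [24.2 11.8] 15.2
scene 0.004 0.026 179 med [ 0.5012 -0.3098  0.0153] rect 501.2 -311.5 [48.  37.3] 44.5
scene 0.03 0.063 240 med [ 0.5012 -0.3087  0.0483] rect 493.9 -303.0 [40.5 23.1] 10.8
scene 0.07 0.094 122 med [ 0.4993 -0.3074  0.0826] rect 496.0 -307.1 [28.4 12.5] 33.9
scene 0.094 0.11 78 med [ 0.495  -0.3051  0.1012] rect 494.3 -303.3 [26.6 14.3] 10.9
```

```bash
sleep 1
```

```text
(no output)
```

View pics/tz.png

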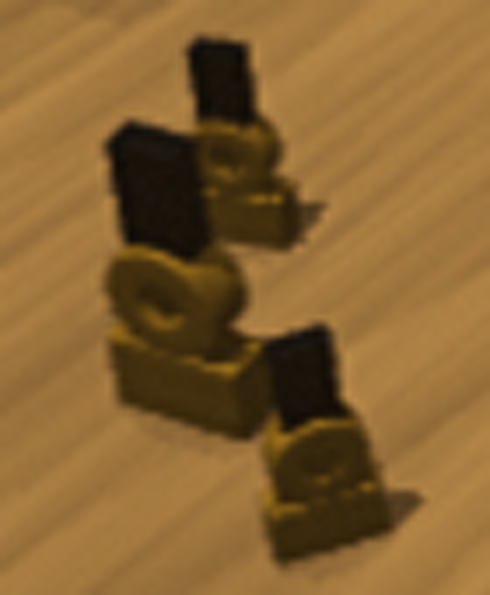

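View pics/tzt.png

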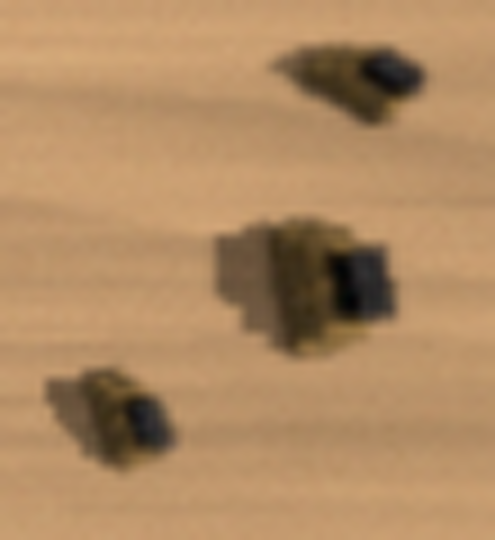

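play_rows(
  grip=[0.4,0.4,0.4,0.4,0.4,0.4,0.4,0.4,0.4,0.4],
  travel=[
    [-0.65,0,0.94],
    [-0.65,0,0.94],
    [-0.65,0,0.94],
    [-0.65,0,0.94],
    [-0.65,0,0.94],
    [-0.65,0,0.94],
    [-0.65,0,0.94],
    [-0.65,0,0.94],
    [0,0,0],
    [0,0,0],
  ],
  twist=[0.5,0.5,0,0,0,0,0,0,0,0],
  newtons=25,
)

```text
time: 1.4
position: [0.4155, -0.3365, 0.2223]
orientation: [[0.197, -0.001, 0.98], [-0.98, -0.0, 0.197], [-0.0, -1.0, -0.001]]
contact_force: [-0.0, 0.1, -0.6]
gripper_width: 0.0523
```

```bash
cat > snap.py <<'E'
import sys,numpy as np,cv2
from bench import sensors,cams
def snap(n,tag):
    s=sensors.read_state();c=cams.get_calibration(n);p,d=cams.snapshot(n)
    np.savez(f"pics/{tag}.npz",p=p,d=d,pos=s['position'],ori=s['orientation'],**{k:np.array(c[k]) for k in c})
    cv2.imwrite(f"pics/{tag}.png",p[:,:,::-1])
np.set_printoptions(precision=4,suppress=True)
if __name__=="__main__":
    for a in sys.argv[1:]:
        n,t=a.split(":");snap(n,t)
    s=sensors.read_state();print(s['time'],s['position'],s['orientation'].ravel(),s['contact_force'],s['gripper_width'],s['joint_pos'])
E
python3 snap.py wrist:w1
```

```text
1.45 [ 0.4153 -0.3369  0.2223] [ 0.1963 -0.0006  0.9805 -0.9805 -0.0001  0.1963 -0.     -1.     -0.0006] [-0.7225 -0.3259 -0.0592] 0.05252792030711594 [-47.4856   0.2736 100.9166  -0.0288  78.8303  31.2009]
```

View pics/w1.png

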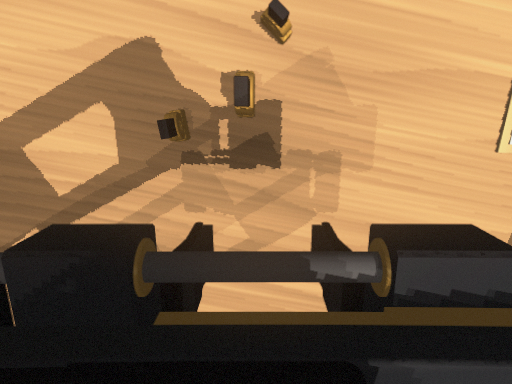

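The wrist view shows the big tally with its tab at about (242,92), and the small ones at (172,125) and (278,15). Joint 6 would run out of range at the end of the bend in this grasp, so I'll take the half-turned one. I'll measure the tally here before turning.

```bash
python3 - <<'E'
from fit import *
z=load("pics/w1.npz");P=cloud(z)
x0,y0,x1,y1=222,60,268,125
sub=P[y0:y1,x0:x1];col=z['p'][y0:y1,x0:x1]
for nm,m in [('tabtop',(sub[...,2]>.094)&(sub[...,2]<.11)),('ring',(sub[...,2]>.05)&(sub[...,2]<.075)),('all',(sub[...,2]>.008)&(sub[...,2]<.11))]:
    q=sub[m]; r=cv2.minAreaRect((q[:,:2]*1000).astype(np.float32)); print(nm,m.sum(),np.mean(q,0),np.median(q[:,2]),np.round(r[0],1),np.round(r[1],1),round(r[2],1))
    ev,V=np.linalg.eigh(np.cov(q[:,:2].T)); print('  major axis ang',np.degrees(np.arctan2(V[1,1],V[0,1])))
# tab top pixels dark, ray-plane
m=(sub[...,2]>.094)&(sub[...,2]<.11)
v,u=np.nonzero(m); 
r=cv2.minAreaRect(np.c_[u+x0,v+y0].astype(np.float32));print(r)
W=plane(z,cv2.boxPoints(r),.102);print(W,W.mean(0))
e=W[1]-W[0],W[2]-W[1];print([ (np.linalg.norm(a),np.degrees(np.arctan2(a[1],a[0]))) for a in e])
p=z['p'][y0-10:y1+10,x0-10:x1+10,::-1];cv2.imwrite("pics/w1z.png",cv2.resize(p,None,fx=7,fy=7,interpolation=cv2.INTER_CUBIC)[:600])
print('table z nearby',np.median(P[60:120,280:330,2]))
E
```

```text
tabtop 424 [ 0.4927 -0.3047  0.1012] 0.1012284343285901 [ 492.5 -304.5] [22.8 11.6] 11.0
  major axis ang -169.01951403301905
ring 316 [ 0.4899 -0.308   0.0592] 0.0590731962308067 [ 492.1 -304.7] [37.  17.4] 11.1
  major axis ang -174.68328872367118
all 896 [ 0.4914 -0.3066  0.0766] 0.09071773902579688 [ 492.5 -304.8] [45.1 17.9] 11.1
  major axis ang -171.5740249562526
((240.0, 90.5), (29.0, 14.0), 90.0)
[[ 0.5024 -0.2969  0.102 ]
 [ 0.5047 -0.3081  0.102 ]
 [ 0.4824 -0.3122  0.102 ]
 [ 0.4802 -0.3008  0.102 ]] [ 0.4924 -0.3045  0.102 ]
[(np.float64(0.011354803867566663), np.float64(-78.65189282015963)), (np.float64(0.02262831819043226), np.float64(-169.43275037668255))]
table z nearby -0.0007466149805883495
```

View pics/w1z.png

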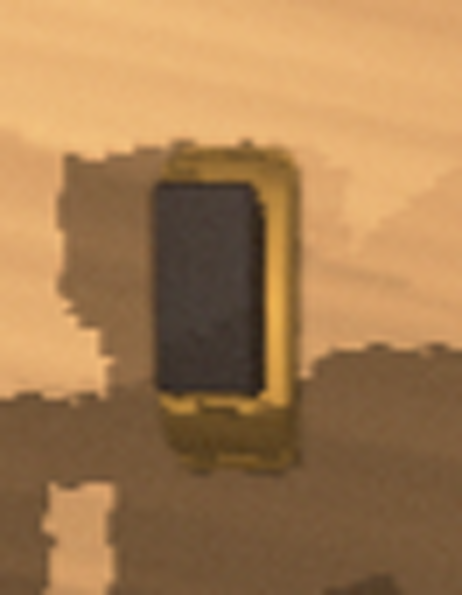

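play_rows(
  grip=[0.4,0.4,0.4,0.4,0.4,0.4,0.4,0.4,0.4,0.4,0.4,0.4],
  travel=[
    [-0.94,0,0.25],
    [-0.94,0,0.25],
    [-0.94,0,0.25],
    [-0.94,0,0.25],
    [-0.94,0,0.25],
    [-0.94,0,0.25],
    [-0.94,0,0.25],
    [-0.94,0,0.25],
    [-0.94,0,0.25],
    [-0.94,0,0.25],
    [0,0,0],
    [0,0,0],
  ],
  twist=[0,0,0,0,0,0,0,0,0,0,0,0],
)

```text
time: 2.95
position: [0.44, 0.0508, 0.2225]
orientation: [[0.196, -0.0, 0.981], [-0.981, -0.001, 0.196], [0.001, -1.0, -0.0]]
contact_force: [0.7, 0.1, 1.3]
gripper_width: 0.0522
```

```bash
python3 snap.py wrist:w2
```

```text
3.0 [0.44   0.0506 0.2225] [ 0.1951 -0.0001  0.9808 -0.9808 -0.0005  0.1951  0.0005 -1.     -0.0002] [-0.4577 -0.5046  0.5551] 0.05192473536752949 [ -3.6401 -13.2553 113.2407  -0.0305  80.0209  75.116 ]
```

View pics/w2.png

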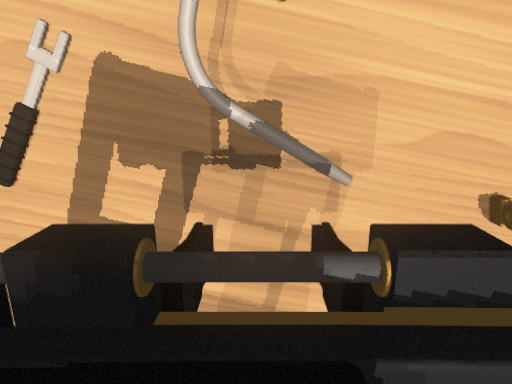

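The wrist view shows the free leg running from about (190,60) round the bend to its end at (347,181). I'll fit it.

```bash
python3 - <<'E'
from fit import *
z=load("pics/w2.npz");P=cloud(z)
m=(P[...,2]>.112)&(P[...,2]<.15); m[205:]=False
m=m.astype(np.uint8); n,l,st,_=cv2.connectedComponentsWithStats(m); i=1+np.argmax(st[1:,4]); m=l==i
v,u=np.nonzero(m); print(m.sum(),u.min(),u.max(),v.min(),v.max(),'medz',np.percentile(P[m][:,2],[5,50,95]))
W=plane(z,np.c_[u,v],.13)[:,:2]
from scipy.spatial import cKDTree
# straight leg fit: iterative
d=np.array([-.335,-.942]); E=np.array([.4655,-.014])
for it in range(5):
    s=-(W-E)@d; k=(s>.026)&(s<.10)
    q=W[k]; c=q.mean(0); # bin centre fit
    ss=(q-c)@d; nrm=np.array([-d[1],d[0]]); t=(q-c)@nrm
    bins=np.arange(ss.min(),ss.max(),.004); cen=[((t[(ss>=b)&(ss<b+.004)].max()+t[(ss>=b)&(ss<b+.004)].min())/2,b+.002,np.ptp(t[(ss>=b)&(ss<b+.004)])) for b in bins[:-1]]
    cen=np.array(cen); p=np.polyfit(cen[:,1],cen[:,0],1)
    d=d+p[0]*nrm; d/=np.linalg.norm(d); c=c+p[1]*nrm
    smax=((W-c)@d).max(); E=c+d*smax
print('widths',np.median(cen[:,2]),'resid',np.std(cen[:,0]-np.polyval(p,cen[:,1])))
print('dir',d,np.degrees(np.arctan2(d[1],d[0])),'end',E)
# full model
def res(x):
    C,_=bar(*x[:4]); C=C[60:]; T=cKDTree(C); dd,_=T.query(W)
    return np.maximum(dd-.006,0)*3
# edges only
from math import pi
er=cv2.erode(m.astype(np.uint8),np.ones((3,3)))
ed=m&(er==0); v,u=np.nonzero(ed); We=plane(z,np.c_[u,v],.13)[:,:2]; 
s=-(We-E)@d; We=We[(s>.03)&(v>3)]
f=least_squares(lambda x:(cKDTree(bar(*x)[0]).query(We)[0]-.0058),[.663,.124,np.radians(177.5),-.037],loss='soft_l1',f_scale=.0007)
C,uu=legend(*f.x);print('model',f.x[:2],np.degrees(f.x[2:]),'end',C[-1],uu,np.degrees(np.arctan2(uu[1],uu[0])),np.std(f.fun))
# wrist-z bias etc
E
```

```text
4224 178 352 0 185 medz [0.1308 0.1341 0.1358]
widths 0.011770293901622072 resid 3.798032266575162e-05
dir [-0.3324 -0.9431] -109.41506006300412 end [ 0.465  -0.0179]
model [0.6622 0.128 ] [181.5941  -5.8265] end [ 0.4653 -0.0178] [-0.3294 -0.9442] -109.23246058084004 0.0013429893887109297
```

play_rows(
  grip=[0.4,0.4,0.4,0.4,0.4,0.4,0.4,0.4,0.4,0.4,0.4,0.4],
  travel=[
    [0.897,0,-0.045],
    [0.897,0,-0.045],
    [0.897,0,-0.045],
    [0.897,0,-0.045],
    [0.897,0,-0.045],
    [0.897,0,-0.045],
    [0.897,0,-0.045],
    [0.897,0,-0.045],
    [0.897,0,-0.045],
    [0.897,0,-0.045],
    [0,0,0],
    [0,0,0],
  ],
  twist=[0,0,0,0,0,0,0,0,0,0,-1,-1],
)

```text
time: 4.5
position: [0.4915, -0.3057, 0.2221]
orientation: [[0.33, -0.001, 0.944], [-0.944, 0.0, 0.33], [-0.0, -1.0, -0.001]]
contact_force: [-0.5, 0.3, 0.7]
gripper_width: 0.0526
```

play_rows(
  grip=[0.4,0.4,0.4,0.4,0.4,0.4,0.4,0.4,0.4,0.4,0.4,0.4],
  travel=[
    [0,0,0],
    [0,0,0],
    [0,0,0],
    [0,0,0],
    [0,0,0],
    [0,0,0],
    [0,0,0],
    [0,0,0],
    [0,0,0],
    [0,0,0],
    [0,0,0],
    [0,0,0],
  ],
  twist=[-1,-1,-1,-1,-1,-1,-1,-1,-1,-1,-1,-1],
)

```text
time: 6.0
position: [0.4917, -0.3051, 0.2224]
orientation: [[0.923, -0.0, 0.385], [-0.385, -0.0, 0.923], [-0.0, -1.0, -0.0]]
contact_force: [-0.5, 0.2, 0.7]
gripper_width: 0.0521
```

play_rows(
  grip=[0.4,0.4,0.4,0.4,0.4,0.4,0.4,0.4,0.4,0.4,0.4,0.4],
  travel=[
    [0,0,0],
    [0,0,0],
    [0,0,0],
    [0,0,0],
    [0,0,0],
    [0,0,0],
    [0,0,0],
    [0,0,0],
    [0,0,0],
    [0,0,0],
    [0,0,0],
    [0,0,0],
  ],
  twist=[-1,-1,-1,-1,-1,-1,-1,-1,-1,-1,-1,-1],
)

```text
time: 7.5
position: [0.4917, -0.3051, 0.2224]
orientation: [[0.904, -0.0, -0.428], [0.428, -0.0, 0.904], [-0.0, -1.0, 0.0]]
contact_force: [-0.4, -1.0, 0.2]
gripper_width: 0.0517
```

play_rows(
  grip=[0.4,0.4,0.4,0.4,0.4,0.4,0.4,0.4,0.4,0.4,0.4,0.4],
  travel=[
    [0,0,0],
    [0,0,0],
    [0,0,0],
    [0,0,0],
    [0,0,0],
    [0,0,0],
    [0,0,0],
    [0,0,0],
    [0,0,0],
    [0,0,0],
    [0,0,0],
    [0,0,0],
  ],
  twist=[-1,-1,-1,-1,-1,-1,-1,-1,-1,-1,-1,-1],
)

```text
time: 9.0
position: [0.4917, -0.3051, 0.2224]
orientation: [[0.287, -0.0, -0.958], [0.958, -0.0, 0.287], [-0.0, -1.0, 0.0]]
contact_force: [-0.2, 0.6, 0.3]
gripper_width: 0.0521
```

play_rows(
  grip=[0.5,0.5,0.5,0.5,0.5,0.5,0.5,0.5,0.5],
  travel=[
    [0,0,0],
    [0,0,0],
    [0,0,0],
    [0,0,0],
    [0,0,0],
    [0,0,0],
    [0,0,0],
    [0,0,0],
    [0,0,0],
  ],
  twist=[-1,-1,-1,-1,-1,-1,-0.95,0,0],
)

```text
time: 10.12
position: [0.4923, -0.3043, 0.2225]
orientation: [[-0.191, -0.0, -0.982], [0.982, -0.0, -0.191], [-0.0, -1.0, 0.0]]
contact_force: [0.1, 0.4, 0.6]
gripper_width: 0.0436
```

```bash
python3 snap.py
```

```text
10.125 [ 0.4923 -0.3043  0.2225] [-0.1906 -0.0002 -0.9817  0.9817 -0.     -0.1906 -0.     -1.      0.0002] [0.1127 0.3598 0.605 ] 0.04355240225160311 [ -39.5195    6.3469   94.556    -0.0081   79.1036 -140.5063]
```

play_rows(
  grip=[0.5,0.5,0.5,0.5,0.5,0.5,0.5],
  travel=[
    [0,0.9,0],
    [0,0.9,0],
    [0,0.9,0],
    [0,0.6,0],
    [0,0.51,0],
    [0,0,0],
    [0,0,0],
  ],
  twist=[0,0,0,0,0,0,0],
  newtons=30,
)

```text
time: 11.0
position: [0.4935, -0.304, 0.0712]
orientation: [[-0.193, 0.001, -0.981], [0.981, -0.001, -0.193], [-0.001, -1.0, -0.001]]
contact_force: [-0.2, 0.6, 0.2]
gripper_width: 0.043
```

play_rows(
  grip=[1,1,1,1,1,1],
  travel=[
    [0,0,0],
    [0,0,0],
    [0,0,0],
    [0,0,0],
    [0,0,0],
    [0,0,0],
  ],
  twist=[0,0,0,0,0,0],
  newtons=30,
)

```text
time: 11.75
position: [0.4929, -0.3034, 0.0703]
orientation: [[-0.193, 0.0, -0.981], [0.981, 0.0, -0.193], [0.0, -1.0, -0.0]]
contact_force: [0.1, 1.4, 1.8]
gripper_width: 0.0116
```

play_rows(
  grip=[1,1,1,1,1,1,1,1,1,1,1,1],
  travel=[
    [0,-0.6,0],
    [0,-0.9,0],
    [0,-0.9,0],
    [0,-0.85,0],
    [0.5,0,-0.03],
    [0.9,0,-0.05],
    [0.9,0,-0.05],
    [0.9,0,-0.05],
    [0.9,0,-0.05],
    [0.9,0,-0.06],
    [0.9,0,-0.06],
    [0.69,0,-0.04],
  ],
  twist=[0,0,0,0,0,0,0,0,0,0,0,0],
)

```text
time: 13.25
position: [0.4549, -0.039, 0.1973]
orientation: [[-0.194, -0.004, -0.981], [0.981, 0.002, -0.194], [0.002, -1.0, 0.004]]
contact_force: [-0.4, -0.1, -2.2]
gripper_width: 0.012
```

play_rows(
  grip=[1,1,1,1,1,1,1,1,1,1],
  travel=[
    [0,0,0],
    [0,0,0],
    [0,0,0],
    [0,0,0],
    [0,0,0],
    [0,0,0],
    [0,0,0],
    [0,0,0],
    [0,0,0],
    [0,0,0],
  ],
  twist=[1,1,1,1,1,1,1,0.62,0,0],
)

```text
time: 14.5
position: [0.4562, -0.0411, 0.1988]
orientation: [[0.33, -0.002, -0.944], [0.944, 0.001, 0.33], [-0.0, -1.0, 0.002]]
contact_force: [-0.5, 0.4, -3.2]
gripper_width: 0.012
```

```bash
python3 snap.py scene:s2 wrist:w3 top:t2; python3 - <<'E'
from fit import *
z=load("pics/s2.npz");p=z['p'][90:250,170:340,::-1];cv2.imwrite("pics/s2z.png",cv2.resize(p,None,fx=3.7,fy=3.7,interpolation=cv2.INTER_CUBIC))
E
```

```text
14.65 [ 0.4569 -0.0415  0.1997] [ 0.3306 -0.0005 -0.9438  0.9438  0.0002  0.3306  0.     -1.      0.0006] [ 0.0664 -0.444  -2.9103] 0.011797814109913927 [-15.0606  -9.7366 112.7476   0.0028  77.0213 -85.7532]
```

View pics/s2z.png

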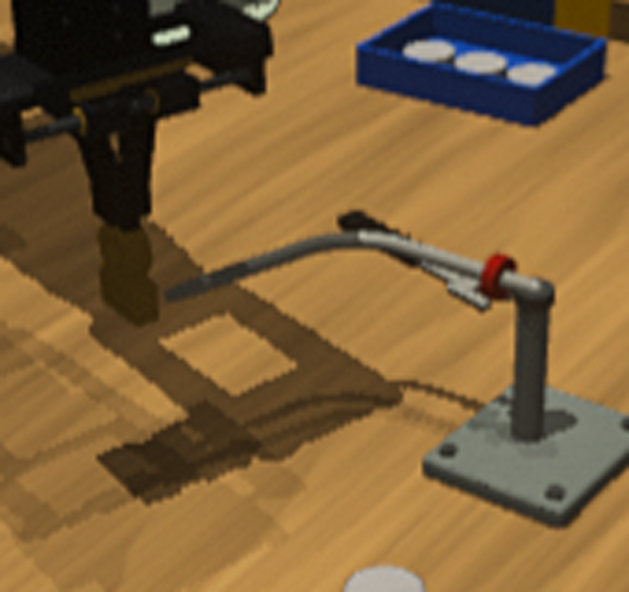

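View pics/w3.png

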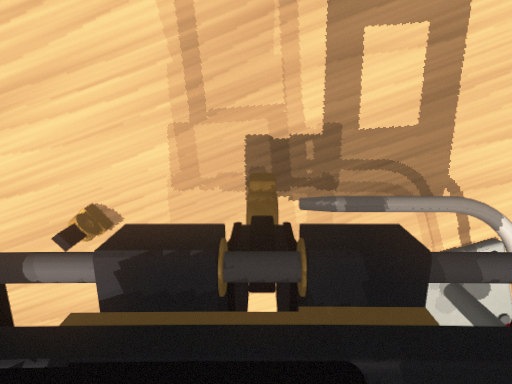

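The scene view shows the tally held left of the bar's end. The wrist view has the tally at (262,195) and the bar's end at (300,203) in one frame, so I can measure the lateral offset directly.

```bash
cat > leg.py <<'E'
from fit import *
def legfit(z,d,E,vmax=260,lo=.026,hi=.08):
    P=cloud(z); m=(P[...,2]>.112)&(P[...,2]<.15)&(((P[...,:2]-E)@d)<.012)&(((P[...,:2]-E)@d)>-.12)&(np.abs((P[...,:2]-E)@np.array([-d[1],d[0]]))<.015); m[vmax:]=False
    v,u=np.nonzero(m); W=plane(z,np.c_[u,v],.13)[:,:2]
    for it in range(5):
        s=-(W-E)@d; k=(s>lo)&(s<hi); q=W[k]; c=q.mean(0); nrm=np.array([-d[1],d[0]]); ss=(q-c)@d; t=(q-c)@nrm
        cen=[]
        for b in np.arange(ss.min(),ss.max()-.004,.004):
            tt=t[(ss>=b)&(ss<b+.004)]; cen.append(((tt.max()+tt.min())/2,b+.002,np.ptp(tt)))
        cen=np.array(cen);p=np.polyfit(cen[:,1],cen[:,0],1); d=d+p[0]*nrm; d/=np.linalg.norm(d); c=c+p[1]*nrm
        E=c+d*((W-c)@d)[np.abs((W-c)@nrm)<.006].max()
    return E,d,np.median(cen[:,2]),np.std(cen[:,0]-np.polyval(p,cen[:,1]))
E
python3 - <<'E'
from leg import *
z=load("pics/w3.npz");d=np.array([-.3324,-.9431]);E0=np.array([.465,-.0179])
E,d2,w,r=legfit(z,d,E0);print('E',E,np.degrees(np.arctan2(d2[1],d2[0])),w,r)
n=np.array([-d[1],d[0]]);print('shift vs w2: lateral(n)',(E-E0)@n,'axial',(E-E0)@d)
P=cloud(z);R=z['ori'];pos=z['pos']
print(pos)
Q=(P-pos)@R
k=(np.abs(Q[...,0])<.03)&(np.abs(Q[...,2])<.05)&(Q[...,1]>0.0)&(Q[...,1]<.08); k[:165]=False
k[228:]=False
q=Q[k];print(len(q))
for lo,hi in [(0,.01),(.01,.02),(.02,.03),(.03,.04),(.04,.05),(.05,.06),(.06,.075)]:
    a=q[(q[:,1]>lo)&(q[:,1]<hi)]
    if len(a)>5: print(lo,hi,len(a),'x',a[:,0].min(),a[:,0].max(),'z',a[:,2].min(),a[:,2].max(),'y',np.median(a[:,1]))
x0,y0,x1,y1=215,155,355,235
p=z['p'][y0:y1,x0:x1,::-1];cv2.imwrite("pics/w3z.png",cv2.resize(p,None,fx=5.7,fy=5.7,interpolation=cv2.INTER_CUBIC))
E
```

```text
E [ 0.4652 -0.0172] -109.34360207974962 0.011474996854941862 7.169500152160951e-07
shift vs w2: lateral(n) -2.7133289460700512e-05 axial -0.0007151850718123249
[ 0.4565 -0.0413  0.1992]
1516
0 0.01 281 x -0.015163219518975321 0.011079374185865059 z 0.006936183704525726 0.014438713983958375 y 0.007371323521591393
0.01 0.02 507 x -0.010701429653516635 0.007037965499549535 z 0.010800458989654331 0.019203227710174072 y 0.013787890796240912
0.02 0.03 137 x -0.0103545089517659 0.00721929845412461 z 0.01682223066326766 0.02016542760733967 y 0.022975685881364706
0.04 0.05 363 x -0.010625801193775621 0.007036520265351438 z 0.014961127601974676 0.023211078049528922 y 0.04351159986886346
0.05 0.06 80 x -0.010294327955042173 0.007255331928053414 z 0.020881904883108628 0.023249087383832377 y 0.054286343437993614
0.06 0.075 148 x -0.010497583047352646 0.029847488110868695 z -0.0041431822556245255 0.023388563985208936 y 0.06603003023607953
```

View pics/w3z.png

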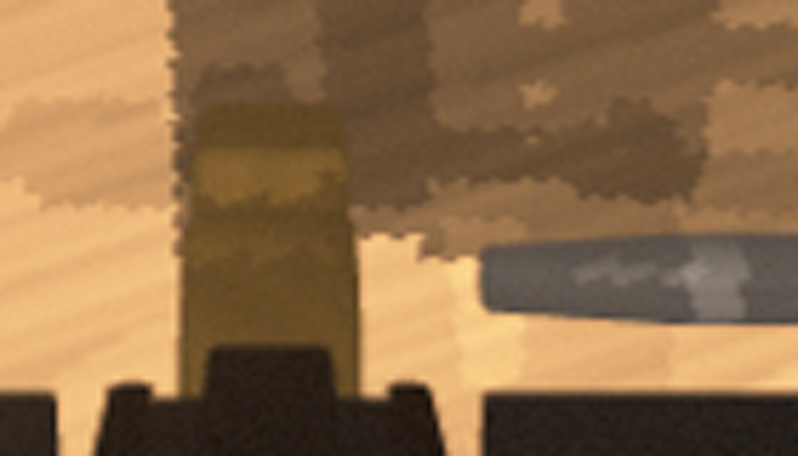

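play_rows(
  grip=[1,1,1,1],
  travel=[
    [0,0.6,0],
    [0,0.53,0],
    [0,0,0],
    [0,0,0],
  ],
  twist=[0,0,0,0],
)

```text
time: 15.15
position: [0.4577, -0.0419, 0.1558]
orientation: [[0.331, 0.001, -0.944], [0.944, -0.0, 0.331], [0.0, -1.0, -0.001]]
contact_force: [-0.6, -0.4, -2.7]
gripper_width: 0.0114
```

```bash
python3 snap.py wrist:w4; python3 - <<'E'
from leg import *
z=load("pics/w4.npz")
print(z['pos'],'want z .1543'); n=np.array([.9431,-.3324]);print('lateral',(z['pos'][:2]-[.465,-.0179])@n)
x0,y0,x1,y1=215,155,355,235
p=z['p'][y0:y1,x0:x1,::-1];cv2.imwrite("pics/w4z.png",cv2.resize(p,None,fx=5.7,fy=5.7,interpolation=cv2.INTER_CUBIC))
E
```

```text
15.2 [ 0.458  -0.042   0.1561] [ 0.331   0.0018 -0.9436  0.9436 -0.0005  0.331   0.0001 -1.     -0.0018] [ 0.6979  0.4487 -3.2156] 0.011804839744106302 [-15.0748  -7.1811 115.3645  -0.0005  71.7121 -85.7437]
[ 0.4577 -0.0419  0.1558] want z .1543
lateral 0.0011003441088330503
```

View pics/w4z.png

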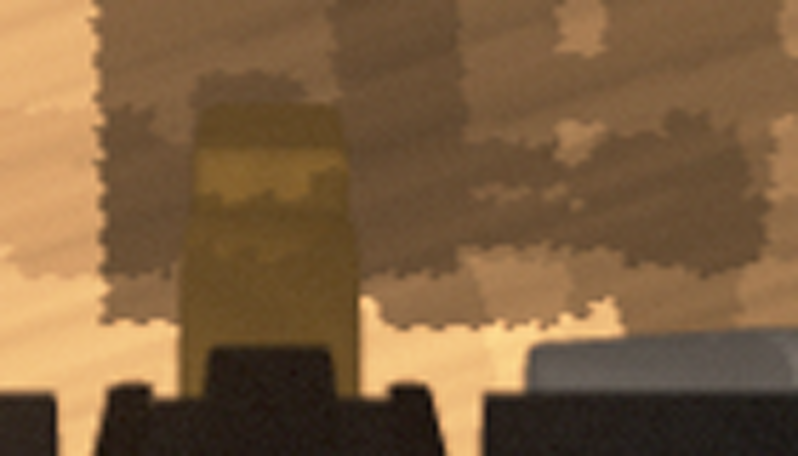

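play_rows(
  grip=[1,1,1],
  travel=[
    [0,0,0],
    [0,0,0],
    [0,0,0],
  ],
  twist=[0,0,0],
)

```text
time: 15.58
position: [0.4574, -0.0418, 0.1552]
orientation: [[0.331, 0.0, -0.944], [0.944, -0.0, 0.331], [0.0, -1.0, -0.0]]
contact_force: [0.6, 1.0, -3.2]
gripper_width: 0.0115
```

```bash
cat > lat.py <<'E'
from leg import *
from bench import sensors
def rep():
    s=sensors.read_state();p=s['position'];n=np.array([.9431,-.3324])
    d=np.array([-.3324,-.9431]);E=np.array([.465,-.0179]);x=s['orientation'][:,0]
    b=p[:2]+.0005*s['orientation'][:2,2]
    print('t',s['time'],'pos',p,'bore lateral n',(b-E)@n,'bore out of end',(b-E)@d,'yaw',np.degrees(np.arctan2(x[1],x[0])),'F',s['contact_force'],'T',s['torque'],'w',s['gripper_width'])
if __name__=="__main__": rep()
E
python3 lat.py
```

```text
t 15.575 pos [ 0.4574 -0.0418  0.1552] bore lateral n 0.00023842537998002743 bore out of end 0.025051464904934723 yaw 70.66469533673113 F [ 0.6398  0.9897 -3.2438] T [ 0.0146 -0.146   0.0194] w 0.011547220656545589
```

play_rows(
  grip=[1,1,1,1,1,1,1],
  travel=[
    [0.1,0.015,0],
    [0.1,0,0],
    [0.1,0,0],
    [0.1,0,0],
    [0.1,0,0],
    [0.1,0,0],
    [0,0,0],
  ],
  twist=[0,0,0,0,0,0,0],
)

```text
time: 16.45
position: [0.4653, -0.0188, 0.1543]
orientation: [[0.331, 0.0, -0.944], [0.944, -0.0, 0.331], [-0.0, -1.0, -0.0]]
contact_force: [0.8, -0.6, -3.2]
gripper_width: 0.0121
```

```bash
python3 lat.py
```

```text
t 16.45 pos [ 0.4653 -0.0188  0.1543] bore lateral n 5.011430317525634e-05 bore out of end 0.0007852588353277636 yaw 70.69282060177709 F [ 0.7531 -0.6355 -3.1684] T [ 0.0501 -0.0929  0.0414] w 0.012099074724503923
```

play_rows(
  grip=[1,1,1,1,1,1,1,1],
  travel=[
    [0.1,0,0],
    [0.1,0,0],
    [0.1,0,0],
    [0.1,0,0],
    [0.1,0,0],
    [0.1,0,0],
    [0.1,0,0],
    [0,0,0],
  ],
  twist=[0,0,0,0,0,0,0,0],
)

```text
time: 17.45
position: [0.4745, 0.0076, 0.1543]
orientation: [[0.331, -0.0, -0.944], [0.944, -0.0, 0.331], [-0.0, -1.0, 0.0]]
contact_force: [-0.6, 0.2, -3.0]
gripper_width: 0.0114
```

```bash
python3 snap.py scene:s3; python3 lat.py;  python3 - <<'E'
from fit import *
z=load("pics/s3.npz");p=z['p'][90:210,180:340,::-1];cv2.imwrite("pics/s3z.png",cv2.resize(p,None,fx=4.5,fy=4.5,interpolation=cv2.INTER_CUBIC))
E
```

```text
17.5 [0.4745 0.0074 0.1543] [ 0.3308 -0.0001 -0.9437  0.9437 -0.0001  0.3308 -0.0001 -1.      0.    ] [-0.3114  0.146  -3.2046] 0.01183987955835497 [ -8.6357  -4.7992 113.3902  -0.007   71.4117 -79.3172]
t 17.5 pos [0.4745 0.0074 0.1543] bore lateral n 4.255853411123991e-06 bore out of end -0.027006047823546788 yaw 70.68373571346751 F [-0.3114  0.146  -3.2046] T [ 0.0716 -0.1593  0.039 ] w 0.01183987955835497
```

View pics/s3z.png

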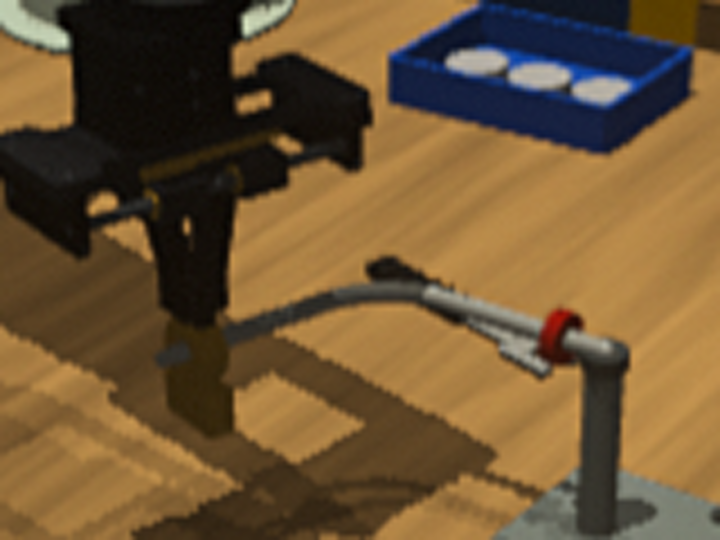

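play_rows(
  grip=[1,1,1,1,1,1],
  travel=[
    [0.14,0,0],
    [0.14,0,0],
    [0.14,0,0],
    [0.14,0,0],
    [0.14,0,0],
    [0,0,0],
  ],
  twist=[0,0,0,0,0,0],
)

```text
time: 18.25
position: [0.4838, 0.0342, 0.1543]
orientation: [[0.33, -0.0, -0.944], [0.944, 0.0, 0.33], [0.0, -1.0, 0.0]]
contact_force: [0.0, -0.1, -3.2]
gripper_width: 0.0117
```

play_rows(
  grip=[1,1,1,1,1,1,1,1],
  travel=[
    [0.14,0,0],
    [0.14,0,0],
    [0.14,0,0],
    [0.14,0,0],
    [0.14,0,0],
    [0.14,0,0],
    [0,0,0],
    [0,0,0],
  ],
  twist=[0,0,0,0,0,0,0,0],
)

```text
time: 19.25
position: [0.4948, 0.0654, 0.1543]
orientation: [[0.331, -0.0, -0.944], [0.944, -0.0, 0.331], [-0.0, -1.0, 0.0]]
contact_force: [-0.3, -0.5, -3.0]
gripper_width: 0.0117
```

```bash
python3 lat.py; python3 snap.py wrist:w5
```

```text
t 19.25 pos [0.4948 0.0654 0.1543] bore lateral n -0.00010582722171905116 bore out of end -0.08846216972909951 yaw 70.6726276484684 F [-0.2881 -0.511  -2.9822] T [ 0.0169 -0.1582  0.0501] w 0.011689028590626567
19.3 [0.4948 0.0653 0.1543] [ 0.3311 -0.0001 -0.9436  0.9436 -0.0001  0.3311 -0.0002 -1.      0.    ] [-0.1496 -0.1221 -3.0673] 0.011906565140508184 [ -1.5349  -1.2409 109.985   -0.0085  71.2611 -72.194 ]
```

View pics/w5.png

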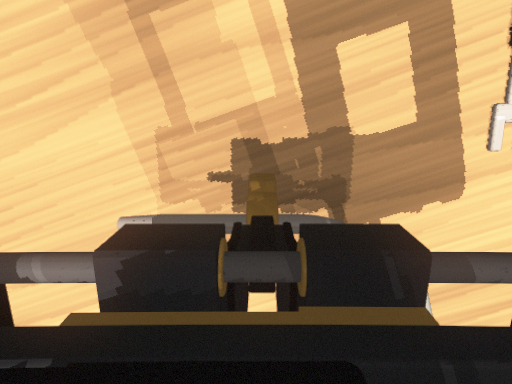

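play_rows(
  grip=[1,1,1,1,1,1,1,1,1],
  travel=[
    [0.128,0,0],
    [0.128,0,0],
    [0.128,0,0],
    [0.128,0,0],
    [0.105,0,-0.004],
    [0.105,0,-0.004],
    [0.105,0,-0.004],
    [0.105,0,-0.004],
    [0,0,0],
  ],
  twist=[0,0,0,0.2,1,1,1,1,0],
)

```text
time: 20.42
position: [0.5097, 0.0999, 0.1543]
orientation: [[0.589, 0.0, -0.808], [0.808, 0.0, 0.589], [0.0, -1.0, -0.0]]
contact_force: [0.2, 0.5, -3.0]
gripper_width: 0.012
```

```bash
cat > arc.py <<'E'
from fit import *
from bench import sensors
s=sensors.read_state();p=s['position'];b=p[:2]+.0005*s['orientation'][:2,2]
C=np.array([.5578,.0650]);r=b-C;ang=np.degrees(np.arctan2(r[1],r[0]));x=s['orientation'][:,0];yaw=np.degrees(np.arctan2(x[1],x[0]))
B=np.array([.5623,.1250]);h=np.radians(-2.2);hd=np.array([np.cos(h),np.sin(h)]);
print('t',s['time'],'pos',p,'F',s['contact_force'],'T',s['torque'],'w',s['gripper_width'])
print('arc: radial err mm',(np.linalg.norm(r)-.06)*1e3,'path heading',ang-90,'yaw',yaw,'| inner: along',(b-B)@hd*1e3,'lateral left',(b-B)@[-hd[1],hd[0]]*1e3)
u=s['contact_force'];print('F tool',s['orientation'].T@u, 'j6',s['joint_pos'][5])
E
python3 arc.py
```

```text
t 20.425 pos [0.5097 0.0999 0.1543] F [ 0.1575  0.5483 -2.9572] T [ 0.0483 -0.2022  0.0693] w 0.01204688278763199
arc: radial err mm -0.07682753334426612 path heading 54.047348007648594 yaw 53.90633831637712 | inner: along -52.016170572273175 lateral left -26.834683103296214
F tool [0.5357 2.9573 0.1957] j6 -51.52350740714781
```

play_rows(
  grip=[1,1,1,1,1,1,1,1],
  travel=[
    [0.105,0,-0.004],
    [0.105,0,-0.004],
    [0.105,0,-0.004],
    [0.105,0,-0.004],
    [0.105,0,-0.004],
    [0.105,0,-0.004],
    [0.105,0,-0.004],
    [0,0,0],
  ],
  twist=[1,1,1,1,1,1,1,0],
)

```text
time: 21.42
position: [0.5317, 0.1189, 0.1541]
orientation: [[0.899, -0.001, -0.438], [0.438, 0.001, 0.899], [-0.0, -1.0, 0.001]]
contact_force: [-0.6, 3.6, -3.5]
gripper_width: 0.0117
```

```bash
python3 arc.py
```

```text
t 21.425 pos [0.5317 0.1189 0.1541] F [-0.6187  3.5791 -3.4884] T [ 0.7325  0.0227 -0.0539] w 0.011693411401741875
arc: radial err mm 0.37561030364370585 path heading 25.863283327205792 yaw 25.9702419245043 | inner: along -30.596908767950872 lateral left -6.851359565186219
F tool [1.0117 3.4932 3.4836] j6 -21.732532665205177
```

play_rows(
  grip=[1,1,1],
  travel=[
    [0,0,0.03],
    [0,0,0],
    [0,0,0],
  ],
  twist=[0,0,0],
)

```text
time: 21.8
position: [0.5314, 0.119, 0.1544]
orientation: [[0.9, 0.0, -0.437], [0.437, -0.0, 0.9], [-0.0, -1.0, -0.0]]
contact_force: [-0.4, -0.3, -3.2]
gripper_width: 0.0119
```

```bash
python3 arc.py; python3 snap.py top:t3 wrist:w6; python3 - <<'E'
from fit import *
z=load("pics/w6.npz");p=z['p'][120:260,100:430,::-1];cv2.imwrite("pics/w6z.png",cv2.resize(p,None,fx=2.4,fy=2.4,interpolation=cv2.INTER_CUBIC))
E
```

```text
t 21.8 pos [0.5314 0.119  0.1544] F [-0.4181 -0.302  -3.1672] T [ 0.1099 -0.0326 -0.0217] w 0.011864576835069298
arc: radial err mm 0.58316197800512 path heading 26.011522917470515 yaw 25.889746571543967 | inner: along -30.832771377828355 lateral left -6.742129000268616
F tool [-0.5079  3.1672 -0.0883] j6 -21.552827223596832
21.9 [0.5315 0.119  0.1544] [ 0.8998  0.     -0.4364  0.4364 -0.0002  0.8998 -0.0001 -1.     -0.0002] [ 0.1309  0.3017 -2.441 ] 0.011912565126645678 [  4.3312   5.0761 103.4914  -0.0128  71.4325 -21.536 ]
```

View pics/w6z.png

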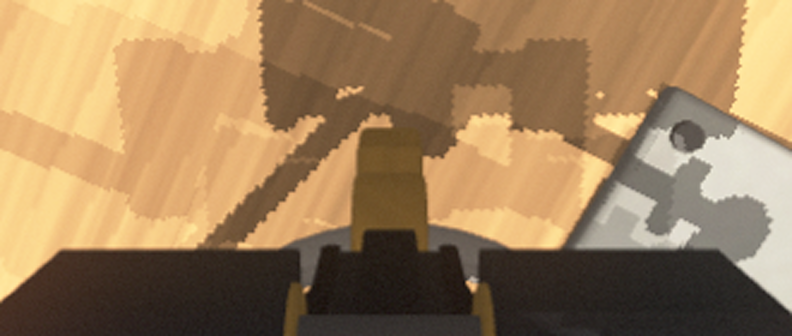

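```bash
sed -i 's/\[.5578,.0650\]/[.5585,.0670]/; s/\[.5623,.1250\]/[.5630,.1270]/' arc.py; python3 arc.py
```

```text
t 21.9 pos [0.5315 0.119  0.1544] F [ 0.1309  0.3017 -2.441 ] T [ 0.0664 -0.0526 -0.0213] w 0.011912565126645678
arc: radial err mm -0.8847979350198389 path heading 27.464065494183885 yaw 25.871276775943706 | inner: along -31.450343082361915 lateral left -8.760833300942675
F tool [0.2496 2.4409 0.2149] j6 -21.536035994206248
```

play_rows(
  grip=[1,1,1,1,1,1],
  travel=[
    [0.04,0,0.022],
    [0.105,0,-0.004],
    [0.105,0,-0.004],
    [0.105,0,-0.004],
    [0.105,0,-0.004],
    [0,0,0],
  ],
  twist=[0,1,1,1,1,0],
)

```text
time: 22.65
position: [0.5489, 0.1257, 0.1544]
orientation: [[0.985, 0.0, -0.172], [0.172, -0.0, 0.985], [0.0, -1.0, -0.0]]
contact_force: [0.3, -0.1, -2.3]
gripper_width: 0.0117
```

```bash
python3 arc.py
```

```text
t 22.65 pos [0.5489 0.1257 0.1544] F [ 0.2745 -0.1014 -2.3483] T [-0.0044 -0.0661 -0.0072] w 0.011716801796663073
arc: radial err mm 0.017610590837838225 path heading 9.328175137647051 yaw 9.90200233491031 | inner: along -14.18792128383837 lateral left -1.3216719704789708
F tool [ 0.2522  2.3484 -0.1466] j6 -5.013653275636581
```

play_rows(
  grip=[1,1,1,1,1],
  travel=[
    [0.105,0,-0.004],
    [0.105,0,-0.004],
    [0.105,0,-0.004],
    [0.05,0,0],
    [0,0,0],
  ],
  twist=[1,1,1,0.1,0],
)

```text
time: 23.28
position: [0.563, 0.1264, 0.1543]
orientation: [[0.999, -0.0, 0.042], [-0.042, -0.0, 0.999], [-0.0, -1.0, -0.0]]
contact_force: [0.1, 0.3, -3.4]
gripper_width: 0.0117
```

```bash
python3 arc.py
```

```text
t 23.275 pos [0.563  0.1264 0.1543] F [ 0.1094  0.2852 -3.3808] T [ 0.023  -0.0635 -0.0019] w 0.01172442830150804
arc: radial err mm 0.10425458485824324 path heading -4.330331433760577 yaw -2.4327369736439777 | inner: along 0.040824732843389396 lateral left -0.06580628490724286
F tool [0.0976 3.3808 0.29  ] j6 7.266257034152837
```

play_rows(
  grip=[1,1,1,1,1],
  travel=[
    [0.12,0,0],
    [0.12,0,0],
    [0.12,0,0],
    [0.12,0,0],
    [0,0,0],
  ],
  twist=[0,0,0,0,0],
)

```text
time: 23.9
position: [0.5826, 0.1256, 0.1543]
orientation: [[0.999, 0.0, 0.044], [-0.044, -0.0, 0.999], [0.0, -1.0, -0.0]]
contact_force: [0.5, 1.0, -2.1]
gripper_width: 0.0119
```

```bash
python3 arc.py
```

```text
t 23.9 pos [0.5826 0.1256 0.1543] F [ 0.5483  1.0359 -2.0579] T [-0.0659 -0.0993 -0.0698] w 0.011908095287975831
arc: radial err mm 3.817470501949305 path heading -22.20002462592437 yaw -2.542066018395044 | inner: along 19.633471603960224 lateral left -0.15972339889266338
F tool [0.5018 2.0579 1.0593] j6 7.129142804299619
```

play_rows(
  grip=[1,1,1,1,1],
  travel=[
    [0.12,0,0.006],
    [0.12,0,0.003],
    [0.12,0,0],
    [0.12,0,0],
    [0,0,0],
  ],
  twist=[0,0,0,0,0],
)

```text
time: 24.52
position: [0.6018, 0.1251, 0.1543]
orientation: [[0.999, 0.0, 0.044], [-0.044, -0.0, 0.999], [0.0, -1.0, -0.0]]
contact_force: [-0.3, 0.6, -2.8]
gripper_width: 0.0117
```

```bash
python3 arc.py; python3 snap.py top:t4; python3 - <<'E'
from fit import *
z=load("pics/t4.npz");p=z['p'][130:235,180:280,::-1];cv2.imwrite("pics/t4z.png",cv2.resize(p,None,fx=5.5,fy=5.5,interpolation=cv2.INTER_CUBIC))
E
```

```text
t 24.525 pos [0.6018 0.1251 0.1543] F [-0.2501  0.5541 -2.8102] T [-0.0044 -0.0879 -0.0256] w 0.01170762579011771
arc: radial err mm 12.87521083301435 path heading -36.48328019357927 yaw -2.544197990118533 | inner: along 38.85609538670683 lateral left 0.08554870862715333
F tool [-0.2748  2.8102  0.5425] j6 6.941806592134696
24.575 [0.6015 0.1251 0.1543] [ 0.999  -0.0002  0.0444 -0.0444  0.      0.999  -0.0002 -1.     -0.    ] [ 0.5339 -0.9692 -3.8952] 0.01176661337434311 [ 4.4013 14.3596 92.9388  0.0009 72.7115  6.9441]
```

View pics/t4z.png

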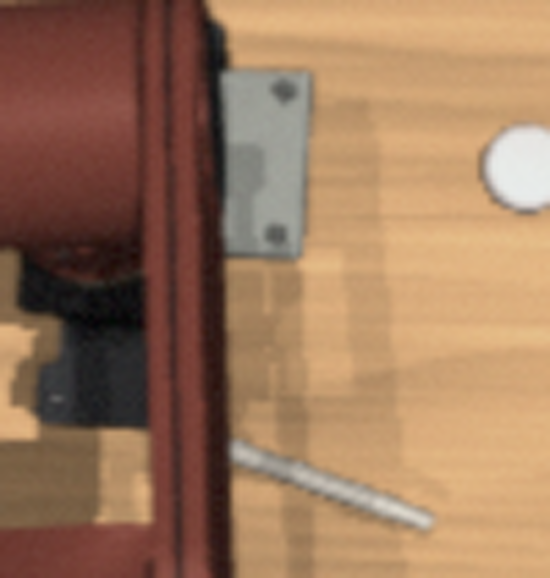

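play_rows(
  grip=[1,1,1,1,1,1],
  travel=[
    [0.09,0,0],
    [0.09,0,0],
    [0.09,0,0],
    [0.08,0,0],
    [0,0,0],
    [0,0,0],
  ],
  twist=[0,0,0,0,0,0],
)

```text
time: 25.32
position: [0.6153, 0.1246, 0.1542]
orientation: [[0.999, -0.0, 0.044], [-0.044, -0.0, 0.999], [-0.0, -1.0, -0.0]]
contact_force: [0.4, 0.4, -2.9]
gripper_width: 0.0118
```

```bash
python3 arc.py
```

```text
t 25.325 pos [0.6153 0.1246 0.1542] F [ 0.4354  0.3647 -2.927 ] T [-0.0143 -0.11   -0.0298] w 0.011847476941949974
arc: radial err mm 21.25431508303083 path heading -44.396796522651485 yaw -2.535650085385139 | inner: along 52.383416252328466 lateral left 0.06810150778851308
F tool [0.4196 2.9269 0.3836] j6 6.786505880390483
```

Now small steps toward contact.

play_rows(
  grip=[1,1,1,1],
  travel=[
    [0.025,0,0],
    [0.025,0,0],
    [0.025,0,0],
    [0,0,0],
  ],
  twist=[0,0,0,0],
)

```text
time: 25.82
position: [0.6185, 0.1244, 0.1544]
orientation: [[0.999, 0.0, 0.044], [-0.044, -0.0, 0.999], [0.0, -1.0, -0.0]]
contact_force: [0.7, 0.3, -2.7]
gripper_width: 0.0118
```

play_rows(
  grip=[1,1,1],
  travel=[
    [0.02,0,0],
    [0.02,0,0],
    [0,0,0],
  ],
  twist=[0,0,0],
)

```text
time: 26.2
position: [0.6201, 0.1243, 0.1544]
orientation: [[0.999, 0.0, 0.044], [-0.044, -0.0, 0.999], [0.0, -1.0, -0.0]]
contact_force: [0.1, -0.4, -2.7]
gripper_width: 0.0118
```

play_rows(
  grip=[1,1,1],
  travel=[
    [0.02,0,0],
    [0,0,0],
    [0,0,0],
  ],
  twist=[0,0,0],
)

```text
time: 26.58
position: [0.6204, 0.1243, 0.1542]
orientation: [[0.999, -0.001, 0.044], [-0.044, -0.0, 0.999], [-0.001, -1.0, -0.0]]
contact_force: [-3.1, 0.1, -2.3]
gripper_width: 0.0116
```

play_rows(
  grip=[1,1,1],
  travel=[
    [0.02,0,0],
    [0,0,0],
    [0,0,0],
  ],
  twist=[0,0,0],
)

```text
time: 26.95
position: [0.6205, 0.1244, 0.154]
orientation: [[0.999, -0.003, 0.044], [-0.044, -0.0, 0.999], [-0.003, -1.0, -0.0]]
contact_force: [-5.9, -0.1, -0.4]
gripper_width: 0.012
```

play_rows(
  grip=[1,1,1,1],
  travel=[
    [0.015,0,0],
    [0,0,0],
    [0,0,0],
    [0,0,0],
  ],
  twist=[0,0,0,0],
)

```text
time: 27.45
position: [0.6205, 0.1244, 0.1539]
orientation: [[0.999, -0.004, 0.044], [-0.044, -0.0, 0.999], [-0.004, -1.0, -0.0]]
contact_force: [-7.3, -0.5, 1.2]
gripper_width: 0.012
```

```bash
python3 arc.py; python3 arc.py|tail -1
```

```text
t 27.45 pos [0.6205 0.1244 0.1539] F [-7.2952 -0.4796  1.1916] T [-0.0153  1.3955  0.0336] w 0.011950691240351908
arc: radial err mm 24.85464684803572 path heading -46.973519144013615 yaw -2.5206690543477808 | inner: along 57.570238161986374 lateral left 0.10948202267990614
F tool [-7.2719 -1.1618 -0.8002] j6 6.710593800777748
F tool [-7.2719 -1.1618 -0.8002] j6 6.710593800777748
```

play_rows(
  grip=[1,1,1],
  travel=[
    [0.006,0,0],
    [0,0,0],
    [0,0,0],
  ],
  twist=[0,0,0],
)

```text
time: 27.82
position: [0.6205, 0.1244, 0.1539]
orientation: [[0.999, -0.005, 0.044], [-0.044, -0.0, 0.999], [-0.005, -1.0, -0.0]]
contact_force: [-8.1, -0.9, 0.3]
gripper_width: 0.0119
```

```bash
python3 arc.py
```

```text
t 27.825 pos [0.6205 0.1244 0.1539] F [-8.0649 -0.901   0.346 ] T [-0.005   1.5278  0.0267] w 0.011880228885509997
arc: radial err mm 24.87948996871249 path heading -46.974066611558115 yaw -2.5190645692391054 | inner: along 57.58831107216882 lateral left 0.1265468445203441
F tool [-8.019  -0.309  -1.2546] j6 6.708215073640603
```

play_rows(
  grip=[0.6,0.6,0.6,0.6,0.6],
  travel=[
    [0,0,0],
    [0,0,0],
    [0,0,0],
    [0,0,0],
    [0,0,0],
  ],
  twist=[0,0,0,0,0],
)

```text
time: 28.45
position: [0.6227, 0.1242, 0.1545]
orientation: [[0.999, 0.0, 0.044], [-0.044, 0.0, 0.999], [0.0, -1.0, 0.0]]
contact_force: [1.1, -0.3, 0.6]
gripper_width: 0.0348
```

```bash
python3 arc.py; python3 snap.py scene:s5; python3 - <<'E'
from fit import *
z=load("pics/s5.npz");p=z['p'][70:240,240:370,::-1];cv2.imwrite("pics/s5z.png",cv2.resize(p,None,fx=3.5,fy=3.5,interpolation=cv2.INTER_CUBIC))
E
```

```text
t 28.45 pos [0.6227 0.1242 0.1545] F [ 1.1039 -0.2781  0.6381] T [-0.0488 -0.0866 -0.0656] w 0.03475899775807019
arc: radial err mm 26.316102316736632 path heading -48.02865109330461 yaw -2.5411738715485983 | inner: along 59.71759869701142 lateral left 0.01710277706123864
F tool [ 1.1155 -0.6376 -0.2289] j6 6.7120620680174286
28.5 [0.6226 0.1242 0.1544] [ 0.999   0.0002  0.0444 -0.0444  0.      0.999   0.0002 -1.      0.    ] [ 0.5854 -0.8097 -0.674 ] 0.03450201634392763 [ 4.1716 17.0013 89.7061  0.0011 73.2787  6.7134]
```

View pics/s5z.png

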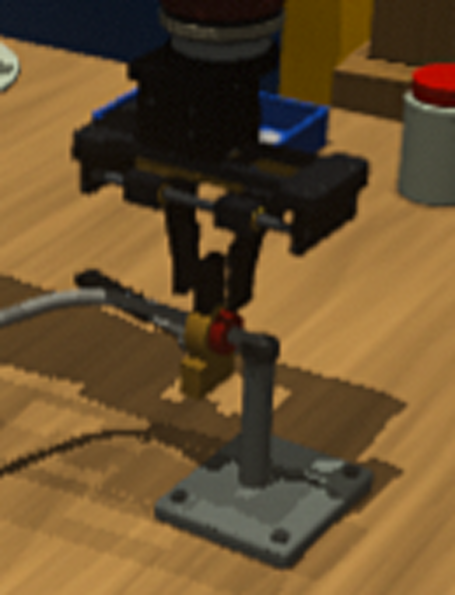

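play_rows(
  grip=[0.5,0.5,0.5,0.5,0.5,0.5,0.5,0.5],
  travel=[
    [0,-0.3,0],
    [0,-0.6,0],
    [0,-0.9,0],
    [0,-0.9,0],
    [-0.9,-0.3,0],
    [-0.9,0,-0.5],
    [-0.9,0,-0.5],
    [0,0,0],
  ],
  twist=[0,0,0,0,0,0,0,0],
)

```text
time: 29.5
position: [0.5113, 0.0884, 0.2754]
orientation: [[0.999, 0.001, 0.045], [-0.045, -0.0, 0.999], [0.001, -1.0, -0.0]]
contact_force: [0.2, 0.4, 0.3]
gripper_width: 0.0437
```

```bash
python3 snap.py scene:s6 top:t6 wrist:w7; python3 - <<'E'
from fit import *
z=load("pics/s6.npz");p=z['p'][140:230,265:355,::-1];cv2.imwrite("pics/s6z.png",cv2.resize(p,None,fx=6.5,fy=6.5,interpolation=cv2.INTER_CUBIC))
E
```

```text
29.65 [0.5137 0.0893 0.2754] [ 0.999   0.0021  0.0444 -0.0444  0.0003  0.999   0.0021 -1.      0.0004] [0.4803 0.2387 0.403 ] 0.04363720459876669 [ 1.1783 -3.5618 98.978   0.013  84.4627  3.72  ]
```

View pics/s6z.png

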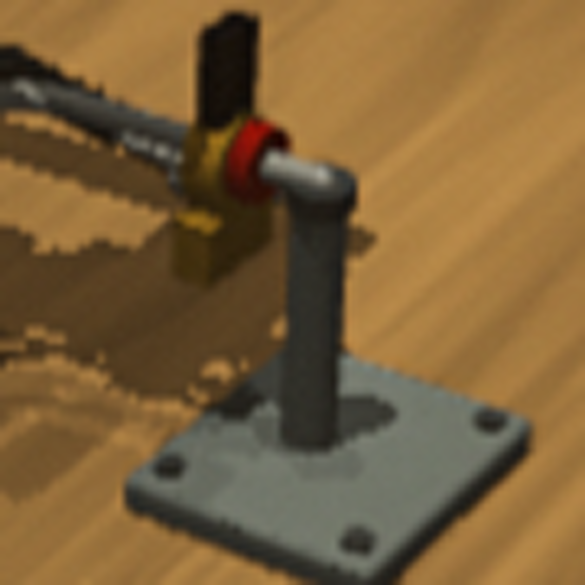

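View pics/w7.png

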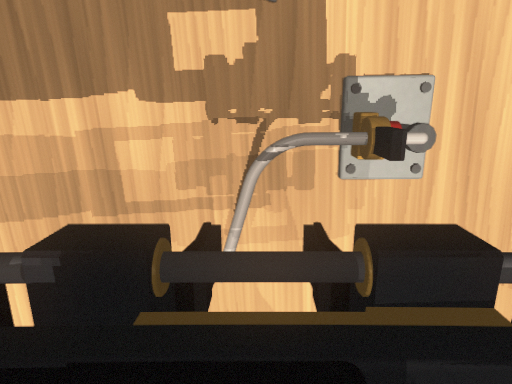

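View pics/t6.png

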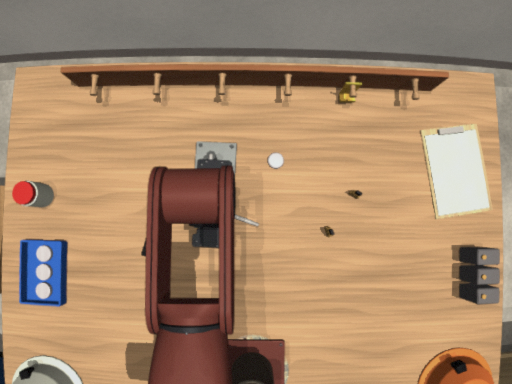

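The tally hangs tab up against the collar: ring at about (375,137) and collar at (395,130) in the wrist view. I'll look closer at that joint.

play_rows(
  grip=[0.5,0.5,0.5,0.5,0.5,0.5],
  travel=[
    [0.8,0,-0.34],
    [0.8,0,-0.34],
    [0.8,0,-0.34],
    [0.8,0,-0.34],
    [0,0,0],
    [0,0,0],
  ],
  twist=[0,0,0,0,0,0],
)

```text
time: 30.4
position: [0.6383, 0.0296, 0.2737]
orientation: [[0.999, -0.001, 0.044], [-0.044, 0.0, 0.999], [-0.001, -1.0, 0.0]]
contact_force: [0.1, 0.5, -0.0]
gripper_width: 0.0435
```

```bash
python3 snap.py wrist:w8 scene:s8; python3 - <<'E'
from fit import *
z=load("pics/w8.npz");p=z['p'][40:200,170:350,::-1];cv2.imwrite("pics/w8z.png",cv2.resize(p,None,fx=3.7,fy=3.7,interpolation=cv2.INTER_CUBIC))
P=cloud(z);c=z['p'].astype(int);red=(c[...,0]>90)&(c[...,0]>2*c[...,1])&(P[...,2]>.11)&(P[...,2]<.15)
q=P[red];print('collar pts',len(q),np.percentile(q[:,0],[2,50,98]))
br=(c[...,0]>1.8*c[...,2])&~red&(P[...,2]>.12)&(P[...,2]<.155)&(abs(P[...,0]-.62)<.03)&(abs(P[...,1]-.126)<.03)
q=P[br];print('ring pts',len(q),np.percentile(q[:,0],[2,50,98]) if len(q) else 0)
tb=(P[...,2]>.165)&(P[...,2]<.19)&(abs(P[...,0]-.62)<.03)&(abs(P[...,1]-.126)<.03)
q=P[tb];print('tab',len(q),q.min(0),q.max(0))
E
```

```text
30.5 [0.6379 0.0298 0.2744] [ 0.9991 -0.0002  0.0434 -0.0434  0.0003  0.9991 -0.0002 -1.      0.0003] [ 0.6305 -0.4024 -0.0114] 0.04354454640238279 [-4.4025 12.9041 81.6006  0.0146 85.5086 -1.914 ]
collar pts 398 [0.63   0.6347 0.6393]
ring pts 478 [0.6116 0.6263 0.6386]
tab 632 [0.6139 0.111  0.1676] [0.6268 0.1344 0.1862]
```

View pics/w8z.png

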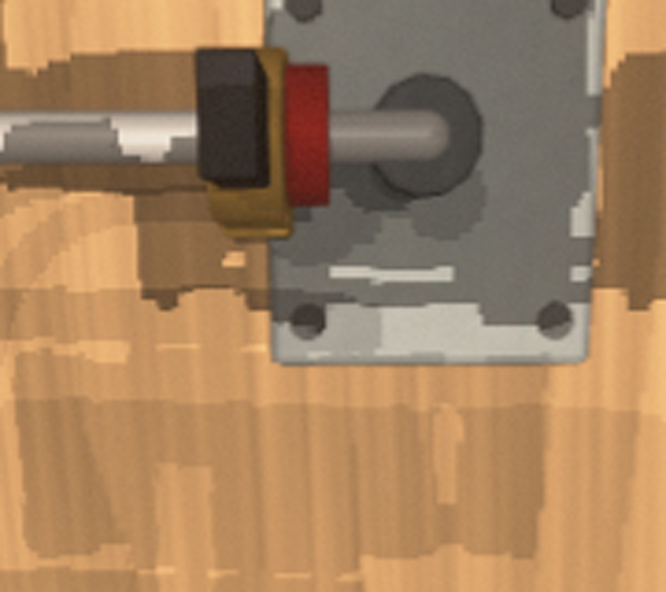

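The close-up shows the ring flush against the red collar at about (285,135), with no gap. Last check: the bystanders.

```bash
python3 - <<'E'
from fit import *
a=load("pics/scene0.npz")['p'].astype(int)
for n in ["s6","s8"]:
    b=load(f"pics/{n}.npz")['p'].astype(int)
    for nm,(x0,y0,x1,y1) in dict(cap=(258,238,290,264),spanner=(255,143,300,170)).items(): print(n,nm,'mean diff',np.abs(a-b)[y0:y1,x0:x1].mean())
t0=load("pics/top0.npz")['p'];t1=load("pics/t6.npz")['p']
print('cap top',np.abs(t0.astype(int)-t1)[150:172,264:288].mean())
z=load("pics/s8.npz");p=z['p'][130:280,230:360,::-1];cv2.imwrite("pics/s8z.png",cv2.resize(p,None,fx=4,fy=4,interpolation=cv2.INTER_CUBIC))
E
```

```text
s6 cap mean diff 0.9747596153846154
s6 spanner mean diff 28.81783264746228
s8 cap mean diff 8.207532051282051
s8 spanner mean diff 22.95500685871056
cap top 12.628156565656566
```

View pics/s8z.png

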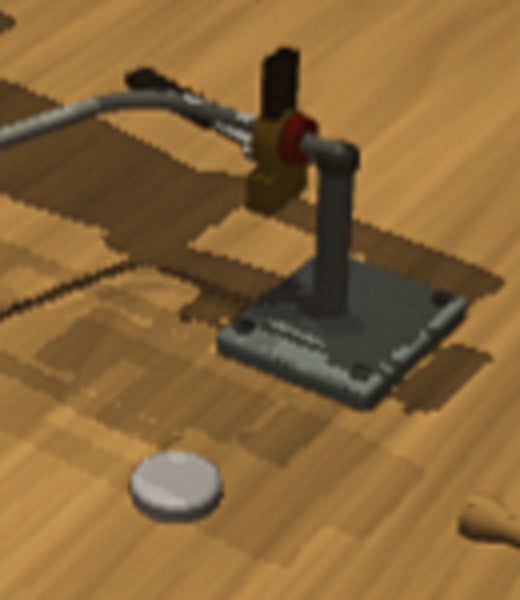

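The tally is still hanging upright against the collar. The cap and spanner lie where they did, and the pixel differences come from shadows and the tally covering part of the view. Handing in.

```bash
python3 -c "
from bench import order
print(order.close_job())"
```

```text
the job is handed in; nothing more can be done
None
```

The largest brass tally is home on the bar, hanging tab up and touching the red stop collar, and the job was handed in at about 30.5 s.

- **Threading:** I pinched the tally by its tab and threaded it over the free end. I felt no added force along the free leg.
- **Bend:** One contact of about 3.5 N appeared mid-bend. The bar's bend was about 2 mm further along than my first fit from the wrist camera. I corrected for it and the force went away.
- **Push home:** I pushed it against the collar until the wrist read 8.1 N, then let go. The arm backed clear and touches nothing.
- **Last checks:** The close-up wrist picture shows the ring flush against the collar with no visible gap, and the measured positions agree.
- **Bystanders:** The lens cap is unmoved in the scene pictures. The later pixel differences around it look like the arm's shadow. The spanner was partly hidden in the last views, so its pixel comparison told me nothing. It looks to be in the same place, and the arm never went near it at table height.

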